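# Push a set-top box home between two hi-fi units

## Task

The small black set-top box belongs in the row: push it with the fingertips, flat on the table, back through the narrow gap between the two grey hi-fi units, the amplifier and the converter, until its front is level with their fronts. Slide it only, never lift or tip it, do not force it or the fingers against the two units, and leave everything else on the table where it is.

Things in the scene. Friction and masses are not known exactly. Their poses are not given: they have to be found in the camera images.
- settop: Set-top box: flat black plastic, slotted top, upright edges rounded to 6 mm, 130 mm deep (x), 120 wide (y), 36 high, about 0.4 kg, loose on rubber feet (walls from 3 to 36 mm up). Origin: centre of underside; x from its front (facing the robot) to its back with the sockets. Starts before the gap, up to 60 mm off its middle line, turned up to 20 degrees. Slides under 2 to 6 N, stops when not pushed.
- settop_front (a point): Middle of the box's front face, 65 mm from its origin along its -x, 18 mm up; same axes as the box.
- settop_back (a point): Middle of the box's back face, 65 mm from its origin along its +x, 18 mm up; same axes as the box.
- gap_mouth (a point): Middle of the gap's mouth, on the surface, in the plane of the two units' fronts. x points straight into the gap, y across it to the amplifier. The gap is 124 mm wide (2 mm spare on each side of the box), 105 long, open at the back, with no stop. Home: the box's origin 65 mm along +x from here, axes parallel, its front in the plane of the fronts, its back 25 mm out behind.
- amplifier: The amplifier, fixed: grey metal unit 155 mm wide, 105 deep, 44 high, left of the gap as seen from the robot (y +62 to +217 mm in the gap_mouth frame), with a bright front in the plane of the gap's mouth and a 32 mm knob that stands out 14 mm, 170 mm from the gap's middle. Origin and axes: those of gap_mouth.
- converter: The converter, fixed: matching unit of the same size right of the gap (y -62 to -217 mm in the gap_mouth frame), its front in the same plane, with a dark display and three small knobs that stand out 10 mm, 176 to 208 mm from the gap's middle. Origin and axes: those of gap_mouth.
- remote: Bystander: black remote control 185 x 46 x 18 mm, lying in front of the amplifier, about lengthways to the gap, its nearer edge some 195 mm or more to the left of the gap's middle line. Origin: centre of underside, x along its length.
- glasses_case: Bystander: grey glasses case 160 x 58 x 40 mm, lying in front of the converter, its nearer edge some 195 mm or more to the right of the gap's middle line. Origin: centre of underside, x along its length.
- mug: Bystander: white mug 82 mm across, 95 mm high, to the left. Origin: centre of underside.
- candle_jar: Bystander: amber candle jar with wooden lid, 76 mm across, 90 mm high, to the right. Origin: centre of underside.
- book: Bystander: red hardback 190 x 125 x 28 mm lying flat, near left. Origin: centre of underside.
- gamepad: Bystander: white game controller about 90 x 150 x 45 mm, near right. Origin: below its middle, at surface height.
- coasters: Bystander: stack of four cork coasters 96 mm across, 24 mm high, lying on the book. Origin: centre of underside.
Things that resemble listed ones, but are neither listed nor needed, are in the scene too. Leave any blue or yellow look-alike of the amplifier alone. Leave any orange look-alike of the settop alone.

How it is judged:
On the way:
1. the back end of the box has entered the gap from the front, flat on the table (x of settop_back in the frame of gap_mouth between 0.015 and 0.1 m and y of settop_back in the frame of gap_mouth between -0.006 and 0.006 m and height (world z) of settop below 0.006 m), for 0.05 s.
At the end, for the whole second after the job is handed in: The set-top box stands flat and at rest in the gap, back end foremost, its front within 6 mm of the plane of the two units' fronts (neither standing out nor pushed too deep); none of the other things has been moved by 15 mm or more (x of settop_front in the frame of gap_mouth between -0.006 and 0.006 m and y of settop_front in the frame of gap_mouth between -0.006 and 0.006 m and angle between the x axis of settop and the x axis of gap_mouth, either way round below 0.06 rad and x of settop_back in the frame of gap_mouth above 0.11 m and height (world z) of settop below 0.005 m and angle between settop's own z axis and vertical below 0.04 rad and linear speed of settop below 0.01 m/s and distance of each of remote, glasses_case, mug, candle_jar, book, gamepad, coasters from where it was at the start of the episode below 0.015 m); the robot touches nothing.
It fails at once if the box is lifted off the surface (8 mm) or tipped (about 9 degrees) (height (world z) of settop above 0.008 m or angle between settop's own z axis and vertical above 0.15 rad).
It fails at once if the robot shoves against the amplifier or the converter with more than 15 N (contact force between any of the fingers, the arm and amplifier above 15 N or contact force between any of the fingers, the arm and converter above 15 N).
It fails at once if the box is jammed against the amplifier or the converter with more than 30 N (contact force between settop and amplifier above 30 N or contact force between settop and converter above 30 N).
It fails at once if any other thing on the table is moved by 15 mm or more (distance of any of remote, glasses_case, mug, candle_jar, book, gamepad, coasters from where it was at the start of the episode above 0.015 m).
It also fails if it takes over 64 s, if anything falls off the work surface, if the arm or the gripper's body presses on something with over 40 N, if the wrist force passes 120 N, or if a joint passes its speed limit or range.

## Robot

A 7-joint arm with a two-finger parallel gripper is mounted at the origin on the work surface. World frame = base frame: x ahead of the robot, y to its left, z up, the work surface at z = 0. Lengths are in m, angles in rad, forces in N, time in s.
With the tool pointing down it reaches from about 0.4 to 0.875 m from the base axis. Payload 6.5 kg.
Tool frame: the origin (TCP) lies between the finger pads; the fingertips stand 17 mm ahead of it and the grasp point (between the pads) lies 2 mm behind it (ctrl.nose_length is the distance from the TCP to the fingertips, in m); z points along the fingers, y is the line along which they close (so a half turn about z gives the same grasp; the last joint's range is limited). The gripper opens to 85 mm and grips with 20 to 120 N. Pads are 22 mm wide; open, the fingers measure 114 mm over their backs; the gripper's body (76 mm by 85 mm) begins 54 mm behind the grasp point. The pads swing forward as they close: fully open they stand 13 mm farther back than shut.
Start: joints at [-1.173, 0.536, -0.004, 1.538, 0.003, 1.067, -0.071], TCP at [0.291, 0.581, 0.248] pointing down, gripper open.
Joint ranges: [-2.7, 2.7], [-0.37, 2.16], [-1.27, 1.26], [0.24, 2.4], [-1.31, 4.45], [0.19, 1.91], [-2.76, 2.76]. Speed limits (rad/s): [2.39, 2.39, 3.14, 3.14, 3.14, 3.14, 3.14].

## Interface

Orientations are given as a rotation vector (axis times angle).
In Python, from cell import ctrl gives the robot as it stands.
- The arm moves only by the tool jog_arm, never from a script. Its argument "deltas" is a list of rows, each a list of 7 numbers: the shift along the tool's x, y, z in m, then the turn, a rotation vector about the tool's x, y, z in degrees, then the finger opening in m, from 0 to 0.0854. A call has 1 to 10 rows; each row shifts and turns the commanded pose from where the row before left it, along the tool's axes as they then stand; what a row does not reach is not made up. A row lasts 1/10 s, in which the tool goes at most 50 mm and 8.59 degrees, less where a joint would pass 70% of its speed; a pose out of reach is approached as far as the arm can. A call with a gripper value outside its range is refused whole. The fingers move at their own pace and stop on an object; "grip_force" is the grip in N (left out, the last holds). Time passes only in rows, so rows that do not move let the fingers close. It gives the time, the measured TCP pose, the force, the opening and the grip force at its end, in the units of the state.
- ctrl.read_state(): the state, without advancing time (a new reading comes with each control period).
- ctrl.read_camera(name): name is "scene" or "top" or "wrist"; returns the picture (420x560x3 uint8, red, green, blue); there is no depth.
- ctrl.get_calibration(name): a dict with "K" (3x3 intrinsics, pixels), "R" (3x3) and "t" (3): a world point X has camera coordinates R X + t. Camera axes: x right, y down, z forward; pixel columns grow to the right and rows downward; lengths in m; the calibration is good to about 2 mm. A picture is of the moment at which its call begins: read the wrist's pose just before it. get_calibration takes no time and is no camera call; for the wrist camera it gives the pose at the moment of the call.
- ctrl.hand_in(): hands the job in; it is judged then, once.
Trained networks look in the newest picture that a camera, given by its name, has taken for a name from the list of things; names that differ only in an ending like _2 or _b are one class to them, and where a whole thing is asked for, a point or a joint stands for the part that bears it (a point fixed in the world has none). Each returns a list of dicts, best first, with "p" (0 to 1); they miss things now and then, are a little off and sometimes report something else, mostly with a low value. They report only what shows in the picture. A call takes as long as a camera call. They do not tell look-alikes from the thing itself.
- ctrl.recognise(name, camera): "bbox" ([left, top, width, height] in pixels, round what is visible of it).
- ctrl.trace(name, camera): "mask" (420x560 bool, what is visible of it) and "bbox" ([left, top, width, height] in pixels, round what is visible of it).
- ctrl.spot_point(name, camera): "pixel" ([column, row] in pixels: a listed point, or the origin of a listed thing).
The state is a dict: "time": time; "joint_positions": joint angles; "dq": joint speeds; "effort": joint torques, N m; "tcp_pos": TCP position; "ee_rot": TCP orientation; "contact_force": force on the tool from outside, world axes, zero at the start; "torque": the same for the moment, N m; "width": finger opening in m; "finger_force": force on a finger pad.
Only numpy, scipy, OpenCV 4.12 (cv2) and the standard library are available. Lean on these libraries where they do the work, as an engineer would, in place of code of your own. Each camera call takes 0.05 s, during which the arm holds its last target. There are 200 camera calls.

## Working session

There is one attempt and no reset: what is moved stays moved. The work goes in short steps, Python scripts to look and compute and a tool call to move; the robot and the scene stay as the last step left them, time stands still between calls to the robot, and variables do not carry over. Pictures are saved under pics/ and viewed, at most 10 in all, crops included, and the job is handed in when it is done.

Besides the shell and the picture viewer there is one more tool, called after "Emit:" by a JSON object that holds its "method" and its "body", one argument or row to a line. jog_arm: Moves the arm, as the interface text tells. Its arguments: {"type":"object","properties":{"deltas":{"type":"array","items":{"type":"array","items":{"type":"number"}}},"grip_force":{"type":"number"}},"required":["deltas"]}

```bash
mkdir -p pics
cat > h.py <<'E'
import numpy as np, cv2
from cell import ctrl
def ray(cam,px,z):
    c=ctrl.get_calibration(cam);K,R,t=map(np.array,(c["K"],c["R"],c["t"]))
    d=R.T@np.linalg.inv(K)@np.array([px[0],px[1],1.]);o=-R.T@t
    return o+d*(z-o[2])/d[2]
def proj(cam,X):
    c=ctrl.get_calibration(cam);K,R,t=map(np.array,(c["K"],c["R"],c["t"]))
    p=K@(R@np.array(X)+t);return p[:2]/p[2]
def save(cam,n):
    im=ctrl.read_camera(cam);cv2.imwrite(f"pics/{n}.png",im[:,:,::-1]);return im
E
python3 - <<'E'
from h import *
save("top","top1")
for n in ["settop","amplifier","converter"]:
    for r in ctrl.trace(n,"top"): print(n,r["p"],r["bbox"])
for n,z in [("settop",0),("settop_front",.018),("settop_back",.018),("gap_mouth",0)]:
    for r in ctrl.spot_point(n,"top"): print(n,r["p"],r["pixel"],ray("top",r["pixel"],z).round(4))
s=ctrl.read_state();print(s["time"],s["tcp_pos"],s["ee_rot"],s["contact_force"])
E
```

```text
settop 0.97 [342.2, 112.4, 50.6, 51.1]
settop 0.82 [243.8, 175.4, 40.2, 39.6]
settop 0.4 [199.7, 136.5, 50.9, 38.8]
amplifier 0.76 [227.3, 240.8, 44.9, 41.9]
amplifier 0.76 [297.7, 247.6, 48.5, 42.1]
amplifier 0.71 [199.6, 136.6, 47.1, 38.7]
converter 0.56 [280.2, 125.6, 49.0, 35.7]
settop 0.85 [367.4, 139.0] [ 0.7844 -0.292   0.    ]
settop 0.69 [263.3, 195.4] [0.5735 0.0696 0.    ]
settop 0.33 [260.5, 213.8] [0.5089 0.0774 0.    ]
settop_front 0.89 [378.3, 148.4] [ 0.7471 -0.3263  0.018 ]
settop_front 0.86 [264.0, 209.7] [0.5218 0.0651 0.018 ]
settop_back 0.9 [268.5, 173.9] [0.6466 0.0533 0.018 ]
settop_back 0.64 [346.9, 124.1] [ 0.8306 -0.2159  0.018 ]
0.4 [0.29072768 0.58122574 0.24812912] [-7.21988433e-01 -3.05746025e+00  5.15753113e-04] [-0.50923195 -0.26888152 -0.20873728]
```

View pics/top1.png

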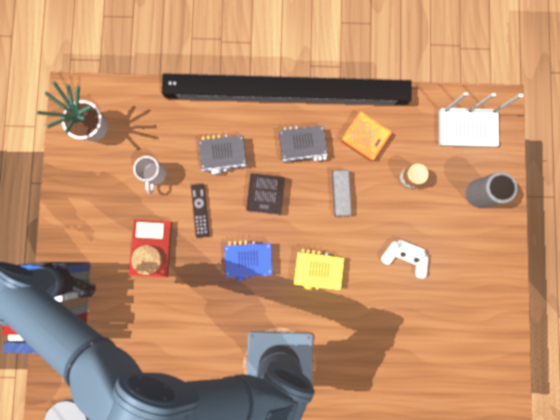

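The top view shows the black box at about (265,194), before the gap between the grey units at (222,153) and (303,143). The blue, yellow and orange look-alikes are elsewhere. I'll get the gap frame and the tool axes.

Run:
```python
from h import *
from scipy.spatial.transform import Rotation as Ro
s=ctrl.read_state();print(Ro.from_rotvec(s["ee_rot"]).as_matrix().round(3))
c=ctrl.get_calibration("wrist");R=np.array(c["R"]);print("cam pos",(-R.T@c["t"]).round(3),"fwd",R[2].round(3),"K",np.array(c["K"]).round(1).tolist())
for n,p in dict(ampFL=(204,173),ampFR=(247,167),cvFL=(283,163),cvFR=(328,160)).items(): print(n,ray("top",p,.03).round(3))
im=ctrl.read_camera("top");cv2.imwrite("pics/crop1.png",cv2.resize(im[110:230,180:345,::-1],None,fx=4.8,fy=4.8,interpolation=cv2.INTER_CUBIC))
```

```text
[[-0.894  0.447 -0.   ]
 [ 0.447  0.894 -0.   ]
 [-0.    -0.    -1.   ]]
cam pos [0.221 0.617 0.374] fwd [ 0.273 -0.137 -0.952] K [[328.3, 0.0, 280.1], [0.0, 328.3, 209.5], [0.0, 0.0, 1.0]]
ampFL [0.641 0.274 0.03 ]
ampFR [0.666 0.128 0.03 ]
cvFL [0.684 0.004 0.03 ]
cvFR [ 0.699 -0.15   0.03 ]
```

View pics/crop1.png

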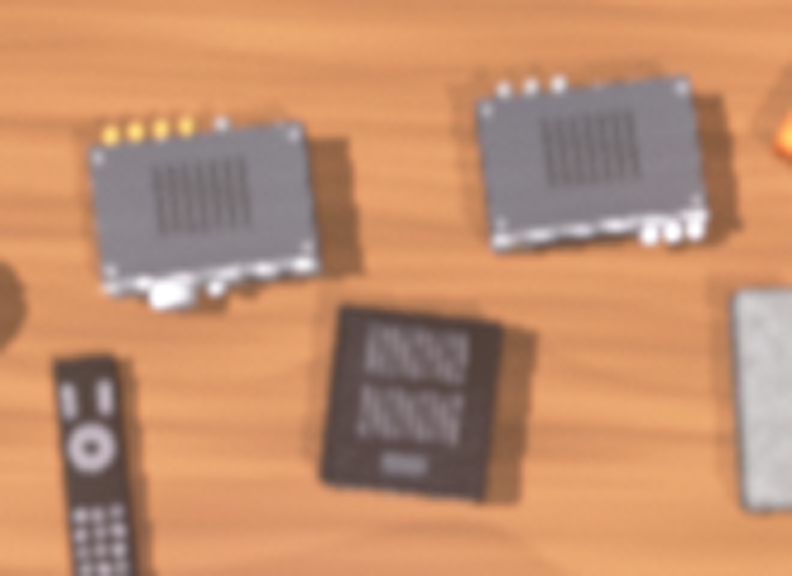

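Emit:
{"method": "jog_arm", "body": {
  "deltas": [
    [0, 0, 0, 0, 0, -6.65, 0.0854],
    [0, 0, 0, 0, 0, -6.65, 0.0854],
    [0, 0, 0, 0, 0, -6.65, 0.0854],
    [0, 0, 0, 0, 0, -6.65, 0.0854],
    [-0.012, -0.035, 0, 0, 0, 0, 0.0854],
    [-0.012, -0.035, 0, 0, 0, 0, 0.0854],
    [-0.012, -0.035, 0, 0, 0, 0, 0.0854],
    [-0.012, -0.035, 0, 0, 0, 0, 0.0854],
    [-0.012, -0.035, 0, 0, 0, 0, 0.0854],
    [-0.012, -0.035, 0, 0, 0, 0, 0.0854]
  ]
}}

```text
time: 1.45
tcp_pos: [0.3633, 0.3699, 0.2485]
ee_rot: [-0.001, 3.141, 0.0]
contact_force: [1.6, 0.1, -0.5]
width: 0.0855
finger_force: 0.0
```

Emit:
{"method": "jog_arm", "body": {
  "deltas": [
    [-0.012, -0.035, 0, 0, 0, 0, 0.0854],
    [-0.012, -0.035, 0, 0, 0, 0, 0.0854],
    [-0.012, -0.035, 0, 0, 0, 0, 0.0854],
    [-0.012, -0.035, 0, 0, 0, 0, 0.0854],
    [-0.012, -0.035, 0, 0, 0, 0, 0.0854],
    [-0.012, -0.035, 0, 0, 0, 0, 0.0854],
    [-0.012, -0.035, 0, 0, 0, 0, 0.0854],
    [-0.012, -0.035, 0, 0, 0, 0, 0.0854],
    [0, 0, 0, 0, 0, 0, 0.0854],
    [0, 0, 0, 0, 0, 0, 0.0854]
  ]
}}

```text
time: 2.45
tcp_pos: [0.4592, 0.0909, 0.2485]
ee_rot: [0.003, 3.141, 0.0]
contact_force: [0.1, 1.1, -0.2]
width: 0.0853
finger_force: 0.0
```

Run:
```python
from h import *
s=ctrl.read_state();print(s["time"],s["tcp_pos"].round(4) if hasattr(s["tcp_pos"],'round') else s["tcp_pos"],s["ee_rot"],s["contact_force"],s["width"],ctrl.nose_length)
im=save("wrist","w1")
cv2.imwrite("pics/w1b.png",cv2.resize(im[:,:,::-1],None,fx=1.42,fy=1.42,interpolation=cv2.INTER_CUBIC))
for n,z in [("settop",0),("settop_front",.018),("settop_back",.018),("gap_mouth",0)]:
    for r in ctrl.spot_point(n,"wrist"): print(n,r["p"],np.round(r["pixel"],1),ray("wrist",r["pixel"],z).round(4))
for n in ["settop","amplifier","converter"]:
    for r in ctrl.trace(n,"wrist"):
        q=cv2.approxPolyDP(max(cv2.findContours(r["mask"].astype(np.uint8),0,2)[0],key=cv2.contourArea),5,True)[:,0]
        print(n,r["p"],np.round(r["bbox"]),q.tolist())
```

```text
2.45 [0.4592 0.0909 0.2485] [2.56726638e-03 3.14128928e+00 3.66530362e-04] [ 0.13803102  1.11385499 -0.19636923] 0.08526406599974647 0.017
settop 0.86 [259.3 265.5] [0.5744 0.0669 0.    ]
settop 0.63 [254.3 320.3] [0.656  0.0588 0.    ]
settop_front 0.81 [257.1 220.6] [0.5076 0.0667 0.018 ]
settop 0.74 [208. 216. 106. 116.] [[213, 217], [206, 226], [205, 322], [300, 330], [313, 239], [309, 225]]
settop 0.43 [  0. 350.   9.  20.] [[1, 353], [0, 370], [10, 359]]
amplifier 0.96 [310. 325.  83.  66.] [[381, 326], [313, 332], [316, 372], [338, 373], [342, 382], [367, 391], [393, 355]]
amplifier 0.82 [  0.   0. 149. 115.] [[0, 0], [0, 91], [26, 93], [39, 104], [53, 103], [57, 95], [68, 110], [77, 99], [82, 112], [92, 112], [95, 100], [99, 114], [109, 114], [113, 101], [124, 116], [129, 103], [146, 102], [144, 0]]
amplifier 0.57 [214.   2. 172. 137.] [[216, 14], [231, 131], [281, 127], [292, 135], [294, 127], [305, 126], [314, 139], [319, 125], [334, 136], [341, 123], [350, 136], [356, 123], [365, 134], [373, 121], [386, 118], [389, 0], [293, 0], [288, 6]]
converter 0.61 [105. 344. 121.  76.] [[218, 345], [168, 353], [194, 392], [226, 371]]
```

View pics/w1b.png

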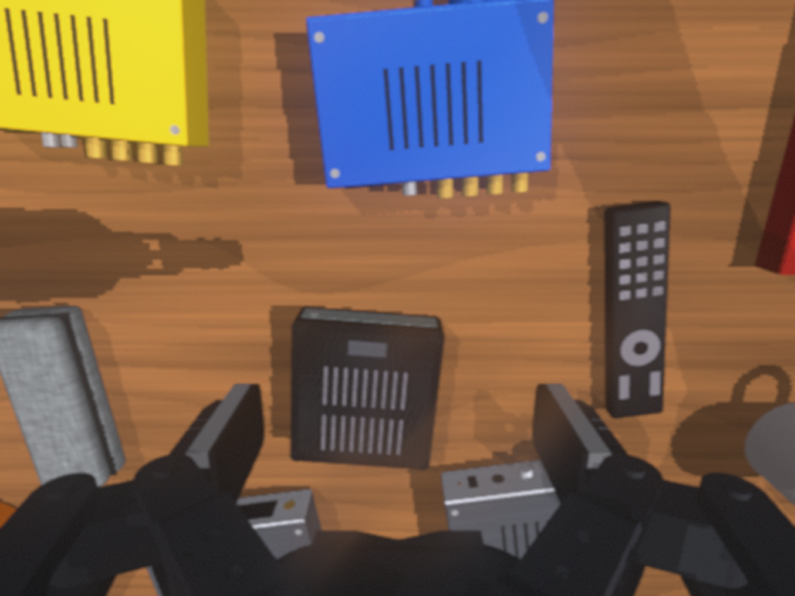

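The wrist view (turned by 180°) shows the box top at about (205–313, 225–330) raw px. The amplifier's gap corner is near (312,334) and the converter's near (219,345). I'll zoom in for accurate corners.

Run:
```python
from h import *
im=cv2.imread("pics/w1.png")
cv2.imwrite("pics/w1c.png",cv2.resize(cv2.convertScaleAbs(im[210:380,180:400],alpha=1.6,beta=20),None,fx=3.5,fy=3.5,interpolation=cv2.INTER_CUBIC))
```

```text
(no output)
```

View pics/w1c.png

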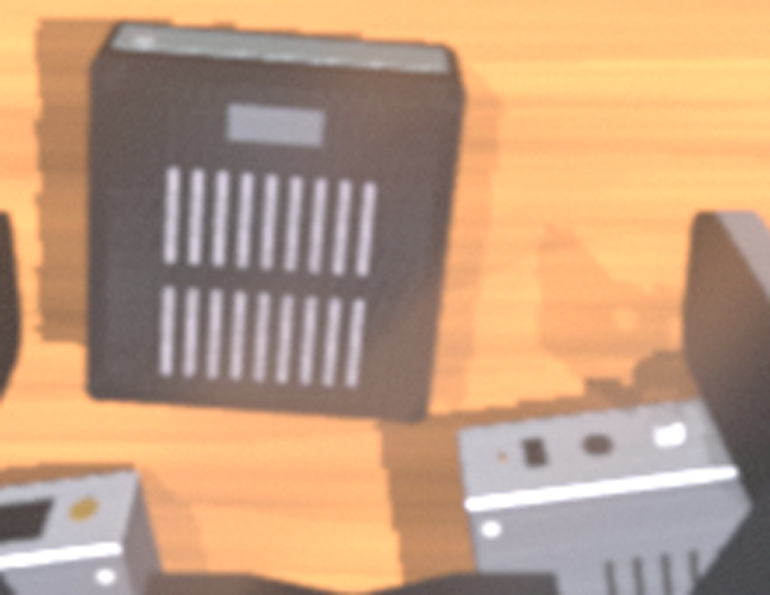

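Run:
```python
from h import *
f=lambda p,z: ray("wrist",(180+p[0]/3.5-.36,210+p[1]/3.5-.36),z)[:2]
P={k:f(p,z) for k,(p,z) in dict(FR=((92,47),.036),FL=((466,76),.036),BL=((426,422),.036),BR=((87,397),.036),Ab=((457,430),0),At=((467,506),.044),Ab2=((700,400),0),Cb=((137,468),0),Ct=((122,549),.044)).items()}
for k,v in P.items(): print(k,v.round(4))
n=np.linalg.norm
print("box sizes",n(P['FR']-P['FL']),n(P['BR']-P['BL']),n(P['FR']-P['BR']),n(P['FL']-P['BL']))
a=np.mean([P['Ab'],P['At']],0);c=np.mean([P['Cb'],P['Ct']],0)
ydir=a-c;print("gap",n(ydir));g=np.arctan2(-ydir[0],ydir[1]);m=(a+c)/2
b=np.mean([P[k] for k in('FR','FL','BL','BR')],0);x=(P['BL']+P['BR']-P['FL']-P['FR']);w=P['FL']+P['BL']-P['FR']-P['BR']
G=np.array([[np.cos(g),np.sin(g)],[-np.sin(g),np.cos(g)]])
print("mouth",m,"yaw",np.degrees(g),"amp front",np.degrees(np.arctan2(*(P['Ab2']-P['Ab'])*[-1,1])))
print("box",b,np.degrees(np.arctan2(x[1],x[0])),np.degrees(np.arctan2(-w[0],w[1])),"in gap frame",G@(b-m))
```

```text
FR [0.5044 0.0112]
FL [0.5138 0.1285]
BL [0.6436 0.1188]
BR [0.6337 0.0009]
Ab [0.6753 0.1337]
At [0.6724 0.1333]
Ab2 [0.6613 0.2267]
Cb [0.6935 0.0085]
Ct [0.6915 0.0112]
box sizes 0.11771196482208565 0.11833885792306548 0.12972519668137758 0.13023197755619934
gap 0.125060704379655
mouth [0.68320038 0.07169134] yaw 8.586445539685133 amp front 8.601477625901873
box [0.57386545 0.06482405] -4.412202249240381 -4.694536298116452 in gap frame [-0.10913477  0.00953355]
```

Gap, box size and amplifier front all agree with the given sizes. In the gap frame the box is +9.5 mm off and turned -13°. A sideways push with the closed fingers near the front of its left side should correct both.

Emit:
{"method": "jog_arm", "body": {
  "deltas": [
    [0, 0, 0, 0, 0, -4.3, 0],
    [0, 0, 0, 0, 0, -4.3, 0],
    [-0.0368, 0.0328, 0, 0, 0, 0, 0],
    [-0.0368, 0.0328, 0, 0, 0, 0, 0],
    [0, 0, 0.04, 0, 0, 0, 0],
    [0, 0, 0.04, 0, 0, 0, 0],
    [0, 0, 0.04, 0, 0, 0, 0],
    [0, 0, 0.04, 0, 0, 0, 0],
    [0, 0, 0.02, 0, 0, 0, 0],
    [0, 0, 0, 0, 0, 0, 0]
  ]
}}

```text
time: 3.85
tcp_pos: [0.5196, 0.1668, 0.0654]
ee_rot: [0.237, -3.127, 0.003]
contact_force: [-0.0, 0.1, 0.4]
width: 0.0002
finger_force: 0.0
```

```bash
cat >> h.py <<'E'
M=np.array([.6832,.0717]);g=np.radians(8.6);G=np.array([[np.cos(g),np.sin(g)],[-np.sin(g),np.cos(g)]])
def st():
    s=ctrl.read_state();p=np.array(s["tcp_pos"]);print("t",s["time"],"gap xy",(G@(p[:2]-M)).round(4),"z",p[2].round(4),"F",np.round(s["contact_force"],1),"w",round(s["width"],4),"rot",np.round(s["ee_rot"],3))
E
python3 -c "
from h import *
st()
save('wrist','w2')"
```

```text
t 3.85 gap xy [-0.1476  0.1185] z 0.0654 F [-0.   0.1  0.4] w 0.0002 rot [ 2.370e-01 -3.127e+00  3.000e-03]
```

View pics/w2.png

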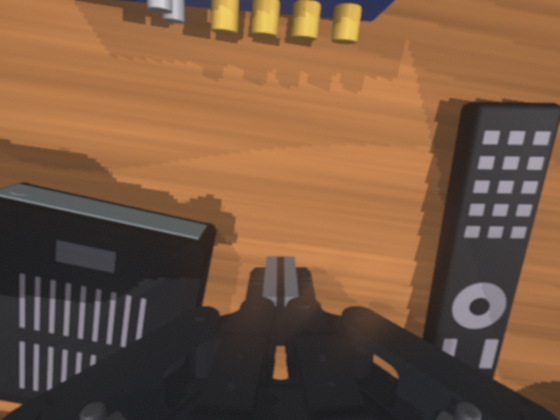

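The closed fingertips at (282,280) stand left of the box, whose front-left corner is at (212,230), and the remote is well clear. Next I go down and push.

Emit:
{"method": "jog_arm", "body": {
  "deltas": [
    [0, 0, 0.03, 0, 0, 0, 0],
    [0, 0, 0.009, 0, 0, 0, 0],
    [0, -0.01, 0, 0, 0, 0, 0],
    [0, -0.01, 0, 0, 0, 0, 0],
    [0, -0.004, 0, 0, 0, 0, 0],
    [0, -0.004, 0, 0, 0, 0, 0],
    [0, -0.004, 0, 0, 0, 0, 0],
    [0, -0.004, 0, 0, 0, 0, 0],
    [0, -0.003, 0, 0, 0, 0, 0],
    [0, 0, 0, 0, 0, 0, 0]
  ]
}}

```text
time: 4.9
tcp_pos: [0.5279, 0.1282, 0.0293]
ee_rot: [-0.236, 3.133, -0.001]
contact_force: [0.1, 1.6, 0.8]
width: -0.0004
finger_force: 0.8
```

```bash
python3 -c "
from h import *
st()
save('wrist','w3')"
```

```text
t 4.9 gap xy [-0.1451  0.0791] z 0.0293 F [0.1 1.6 0.8] w -0.0004 rot [-2.360e-01  3.133e+00 -1.000e-03]
```

View pics/w3.png

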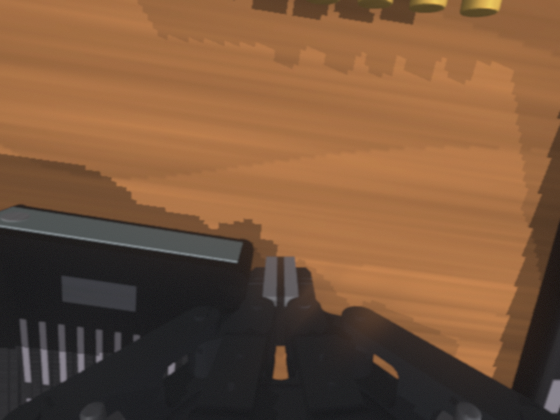

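The finger is in contact and the box has turned; its front edge now slopes by about 8°. I'll keep pushing, then back off and rise to measure.

Emit:
{"method": "jog_arm", "body": {
  "deltas": [
    [0, -0.003, 0, 0, 0, 0, 0],
    [0, -0.003, 0, 0, 0, 0, 0],
    [0, -0.003, 0, 0, 0, 0, 0],
    [0, -0.002, 0, 0, 0, 0, 0],
    [0, 0, 0, 0, 0, 0, 0],
    [0, 0.015, 0, 0, 0, 0, 0],
    [0.02, 0, -0.05, 0, 0, 0, 0.0854],
    [0.02, -0.03, -0.05, 0, 0, 0, 0.0854],
    [0.03, -0.03, -0.05, 0, 0, 0, 0.0854],
    [0, -0.02, -0.05, 0, 0, 0, 0.0854]
  ]
}}

```text
time: 5.95
tcp_pos: [0.4765, 0.0576, 0.201]
ee_rot: [0.236, -3.128, 0.002]
contact_force: [2.4, 0.6, 0.4]
width: 0.0579
finger_force: 0.0
```

Emit:
{"method": "jog_arm", "body": {
  "deltas": [
    [0, 0, -0.02, 0, 0, 0, 0.0854],
    [0, 0, 0, 0, 0, 0, 0.0854],
    [0, 0, 0, 0, 0, 0, 0.0854]
  ]
}}

```text
time: 6.25
tcp_pos: [0.4801, 0.0596, 0.2208]
ee_rot: [-0.237, 3.132, -0.0]
contact_force: [-0.1, 0.7, -1.3]
width: 0.0854
finger_force: 0.0
```

Run:
```python
from h import *
st()
im=save("wrist","w4")
for r in ctrl.trace("settop","wrist"): print(r["p"],np.round(r["bbox"]))
np.savez("w4cal",**{k:np.array(v) for k,v in ctrl.get_calibration("wrist").items()})
cv2.imwrite("pics/w4c.png",cv2.resize(cv2.convertScaleAbs(im[200:370,170:390,::-1],alpha=1.6,beta=20),None,fx=3.5,fy=3.5,interpolation=cv2.INTER_CUBIC))
```

```text
t 6.25 gap xy [-0.2026  0.0184] z 0.2208 F [-0.1  0.7 -1.3] w 0.0854 rot [-0.237  3.132 -0.   ]
0.9 [  0. 337.  18.  33.]
```

View pics/w4c.png

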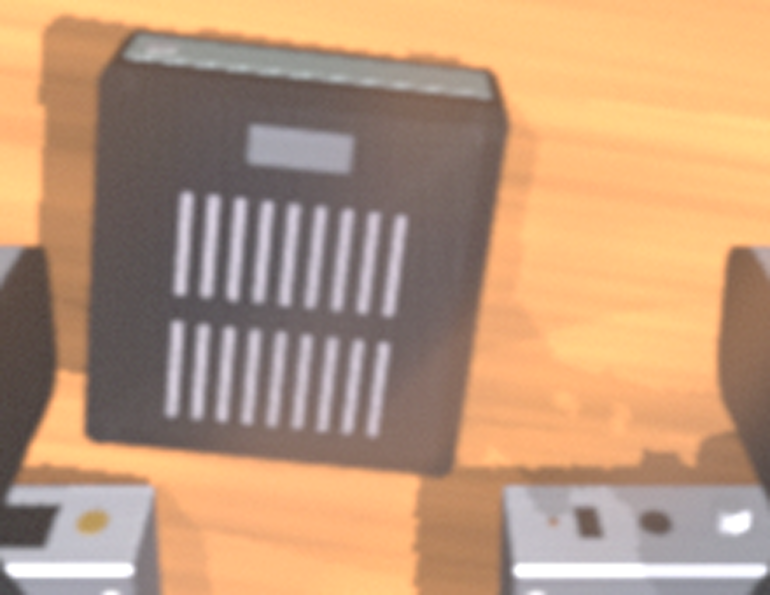

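```bash
cat >> h.py <<'E'
def box(c,off,s=3.5):
    # corners FR,FL,BL,BR in crop pixels -> gap frame
    P=[G@(ray("wrist",(off[0]+p[0]/s-.36,off[1]+p[1]/s-.36),.036)[:2]-M) for p in c[:4]]
    n=np.linalg.norm;FR,FL,BL,BR=P
    b=sum(P)/4;x=BL+BR-FL-FR;w=FL+BL-FR-BR
    print("sizes",n(FL-FR).round(4),n(BL-BR).round(4),n(BR-FR).round(4),"ctr",b.round(4),"yaw",np.degrees(np.arctan2(x[1],x[0])).round(2),np.degrees(np.arctan2(-w[0],w[1])).round(2),"front",((FL+FR)/2).round(4),"back",((BL+BR)/2).round(4))
    for p in c[4:]: print("unit corner z0",(G@(ray("wrist",(off[0]+p[0]/s-.36,off[1]+p[1]/s-.36),0)[:2]-M)).round(4))
E
python3 -c "
from h import *
box([(101,58),(511,100),(446,476),(86,440),(502,487),(156,487)],(170,200))"
```

```text
sizes 0.1177 0.1155 0.1291 ctr [-0.1056 -0.0116] yaw -6.75 -6.34 front [-0.17   -0.0039] back [-0.0412 -0.0192]
unit corner z0 [-0.0011  0.0607]
unit corner z0 [-0.0007 -0.064 ]
```

The translation overshot: centre y is now -11.6 mm and yaw -6.5°. Pushing the right side near the back toward +y corrects both.

Emit:
{"method": "jog_arm", "body": {
  "deltas": [
    [-0.0345, -0.0333, 0, 0, 0, 0, 0],
    [-0.0345, -0.0333, 0, 0, 0, 0, 0],
    [-0.0345, -0.0333, 0, 0, 0, 0, 0],
    [-0.0345, -0.0333, 0, 0, 0, 0, 0],
    [0, 0, 0.03, 0, 0, 0, 0],
    [0, 0, 0.04, 0, 0, 0, 0],
    [0, 0, 0.04, 0, 0, 0, 0],
    [0, 0, 0.04, 0, 0, 0, 0],
    [0, 0, 0.02, 0, 0, 0, 0],
    [0, 0, 0, 0, 0, 0, 0]
  ]
}}

```text
time: 7.35
tcp_pos: [0.6326, -0.0512, 0.0457]
ee_rot: [0.237, -3.123, -0.002]
contact_force: [-0.1, 0.1, 0.4]
width: 0.0003
finger_force: 0.0
```

```bash
python3 -c "
from h import *
st()"
```

```text
t 7.35 gap xy [-0.0684 -0.1139] z 0.0457 F [-0.1  0.1  0.4] w 0.0003 rot [ 2.370e-01 -3.123e+00 -2.000e-03]
```

Emit:
{"method": "jog_arm", "body": {
  "deltas": [
    [-0.003, 0, 0.018, 0, 0, 0, 0],
    [0, 0.01, 0, 0, 0, 0, 0],
    [0, 0.01, 0, 0, 0, 0, 0],
    [0, 0.004, 0, 0, 0, 0, 0],
    [0, 0.004, 0, 0, 0, 0, 0],
    [0, 0.004, 0, 0, 0, 0, 0],
    [0, 0.0035, 0, 0, 0, 0, 0],
    [0, 0, 0, 0, 0, 0, 0],
    [0, -0.015, 0, 0, 0, 0, 0],
    [0, -0.005, -0.04, 0, 0, 0, 0]
  ]
}}

```text
time: 8.35
tcp_pos: [0.6322, -0.0379, 0.0679]
ee_rot: [0.234, -3.121, -0.001]
contact_force: [-0.3, -1.7, -0.6]
width: -0.0
finger_force: 0.0
```

Emit:
{"method": "jog_arm", "body": {
  "deltas": [
    [0, 0, -0.05, 0, 0, 0, 0.0854],
    [0.03, 0.03, -0.05, 0, 0, 0, 0.0854],
    [0.035, 0.03, -0.05, 0, 0, 0, 0.0854],
    [0.035, 0.03, 0, 0, 0, 0, 0.0854],
    [0.035, 0.025, 0, 0, 0, 0, 0.0854],
    [0, 0, 0, 0, 0, 0, 0.0854],
    [0, 0, 0, 0, 0, 0, 0.0854]
  ]
}}

```text
time: 9.05
tcp_pos: [0.5042, 0.0447, 0.1977]
ee_rot: [0.238, -3.132, -0.0]
contact_force: [0.2, -0.4, 0.6]
width: 0.0855
finger_force: 0.0
```

Run:
```python
from h import *
st()
im=save("wrist","w5")
cv2.imwrite("pics/w5c.png",cv2.resize(cv2.convertScaleAbs(im[200:370,170:390,::-1],alpha=1.6,beta=20),None,fx=3.5,fy=3.5,interpolation=cv2.INTER_CUBIC))
```

```text
t 9.05 gap xy [-0.1811  0.    ] z 0.1977 F [ 0.2 -0.4  0.6] w 0.0855 rot [ 0.238 -3.132 -0.   ]
```

View pics/w5c.png

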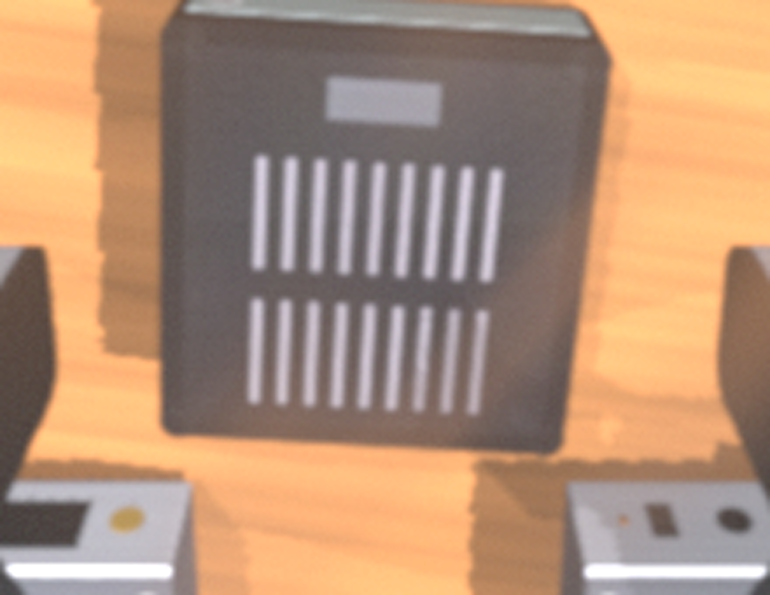

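```bash
python3 -c "
from h import *
box([(162,11),(612,39),(560,455),(162,432),(568,482),(190,482)],(170,200))"
```

```text
sizes 0.1181 0.1182 0.1299 ctr [-0.1041 -0.0039] yaw -3.34 -3.74 front [-1.69e-01 -1.00e-04] back [-0.0392 -0.0077]
unit corner z0 [0.0035 0.0609]
unit corner z0 [ 0.0037 -0.0666]
```

Relative to the gap in the same picture, the box is now about 1 mm off and turned -3.5°. A two-finger push squarely on the front will straighten it.

Emit:
{"method": "jog_arm", "body": {
  "deltas": [
    [0.034, -0.002, 0, 0, 0, 0, 0.07],
    [0, 0, 0.03, 0, 0, 0, 0.07],
    [0, 0, 0.04, 0, 0, 0, 0.07],
    [0, 0, 0.04, 0, 0, 0, 0.07],
    [0, 0, 0.04, 0, 0, 0, 0.07],
    [0, 0, 0.02, 0, 0, 0, 0.07],
    [0, 0, 0, 0, 0, 0, 0.07],
    [-0.01, 0, 0, 0, 0, 0, 0.07],
    [-0.005, 0, 0, 0, 0, 0, 0.07],
    [0, 0, 0, 0, 0, 0, 0.07]
  ]
}}

```text
time: 10.1
tcp_pos: [0.4892, 0.0402, 0.0292]
ee_rot: [-0.236, 3.128, 0.0]
contact_force: [-0.6, -1.1, -0.5]
width: 0.07
finger_force: 0.0
```

```bash
python3 -c "
from h import *
st()"
```

```text
t 10.1 gap xy [-0.1965 -0.0021] z 0.0292 F [-0.6 -1.1 -0.5] w 0.07 rot [-0.236  3.128  0.   ]
```

Emit:
{"method": "jog_arm", "body": {
  "deltas": [
    [-0.004, 0, 0.003, 0, 0, 0, 0.07],
    [-0.005, 0, 0, 0, 0, 0, 0.07],
    [-0.005, 0, 0, 0, 0, 0, 0.07],
    [-0.005, 0, 0, 0, 0, 0, 0.07],
    [-0.005, 0, 0, 0, 0, 0, 0.07],
    [-0.005, 0, 0, 0, 0, 0, 0.07],
    [-0.005, 0, 0, 0, 0, 0, 0.07],
    [-0.003, 0, 0, 0, 0, 0, 0.07],
    [0, 0, 0, 0, 0, 0, 0.07]
  ]
}}

```text
time: 11.0
tcp_pos: [0.5242, 0.0461, 0.0248]
ee_rot: [-0.237, 3.131, 0.001]
contact_force: [0.3, -0.1, 0.6]
width: 0.0701
finger_force: 0.0
```

Run:
```python
from h import *
st()
im=save("wrist","w6")
cv2.imwrite("pics/w6c.png",cv2.resize(cv2.convertScaleAbs(im[:,:,::-1],alpha=1.6,beta=20),None,fx=1.4,fy=1.4,interpolation=cv2.INTER_CUBIC))
```

```text
t 11.0 gap xy [-0.1611 -0.0015] z 0.0248 F [ 0.3 -0.1  0.6] w 0.0701 rot [-2.370e-01  3.131e+00  1.000e-03]
```

View pics/w6c.png

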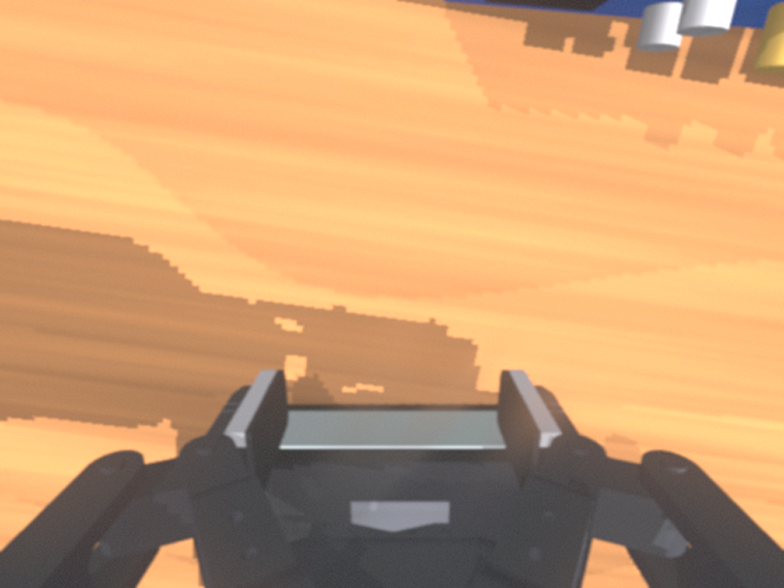

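The front is now parallel to the fingers, and the label at x=400 against the finger middle at 392 shows the box about 2 mm to the left. I'll steer slightly right while pushing, then check at the mouth.

Emit:
{"method": "jog_arm", "body": {
  "deltas": [
    [-0.004, -0.0007, 0, 0, 0, 0, 0.07],
    [-0.004, -0.0007, 0, 0, 0, 0, 0.07],
    [-0.004, -0.0007, 0, 0, 0, 0, 0.07],
    [-0.002, -0.0004, 0, 0, 0, 0, 0.07],
    [0, 0, 0, 0, 0, 0, 0.07],
    [0.02, 0, 0, 0, 0, 0, 0.07],
    [0.02, 0, -0.03, 0, 0, 0, 0.0854],
    [0, 0, -0.05, 0, 0, 0, 0.0854],
    [0, 0, -0.04, 0, 0, 0, 0.0854],
    [0, 0, -0.04, 0, 0, 0, 0.0854]
  ]
}}

```text
time: 12.05
tcp_pos: [0.4985, 0.0391, 0.187]
ee_rot: [-0.236, 3.13, 0.0]
contact_force: [1.0, 0.8, -0.4]
width: 0.0851
finger_force: 0.0
```

Emit:
{"method": "jog_arm", "body": {
  "deltas": [
    [0, 0, 0, 0, 0, 0, 0.0854],
    [0, 0, 0, 0, 0, 0, 0.0854]
  ]
}}

```text
time: 12.25
tcp_pos: [0.4989, 0.0393, 0.1857]
ee_rot: [-0.236, 3.129, 0.0]
contact_force: [-0.5, -0.3, -0.6]
width: 0.0856
finger_force: 0.0
```

Run:
```python
from h import *
st()
im=save("wrist","w7")
cv2.imwrite("pics/w7c.png",cv2.resize(cv2.convertScaleAbs(im[200:370,170:390,::-1],alpha=1.6,beta=20),None,fx=3.5,fy=3.5,interpolation=cv2.INTER_CUBIC))
```

```text
t 12.25 gap xy [-0.1871 -0.0045] z 0.1857 F [-0.5 -0.3 -0.6] w 0.0856 rot [-0.236  3.129  0.   ]
```

View pics/w7c.png

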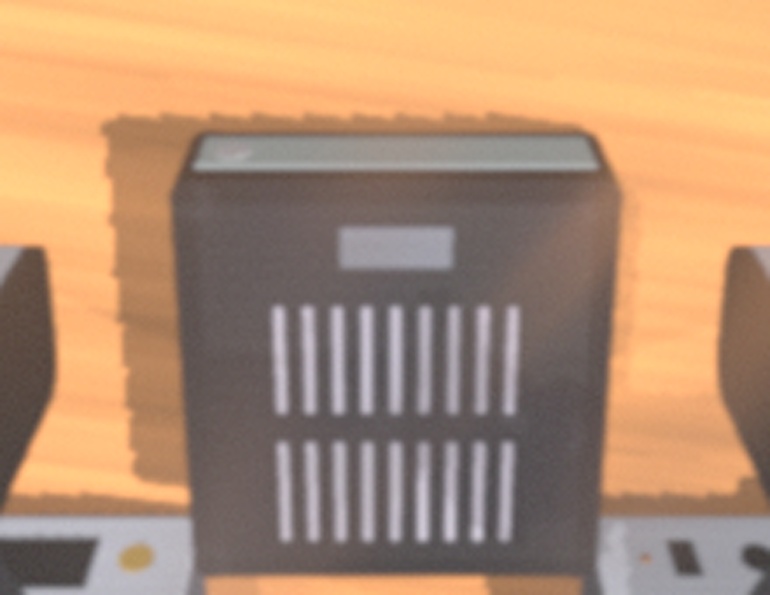

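The box is straight, its axis at x≈397 against a gap middle of about 394, so less than 1 mm off. I'll go back down and push it in.

Emit:
{"method": "jog_arm", "body": {
  "deltas": [
    [0, 0.001, 0.03, 0, 0, 0, 0.07],
    [0, 0, 0.04, 0, 0, 0, 0.07],
    [0, 0, 0.04, 0, 0, 0, 0.07],
    [0, 0, 0.04, 0, 0, 0, 0.07],
    [0, 0, 0.011, 0, 0, 0, 0.07],
    [0, 0, 0, 0, 0, 0, 0.07],
    [-0.015, 0, 0, 0, 0, 0, 0.07],
    [-0.015, 0, 0, 0, 0, 0, 0.07],
    [-0.005, 0, 0, 0, 0, 0, 0.07],
    [0, 0, 0, 0, 0, 0, 0.07]
  ]
}}

```text
time: 13.3
tcp_pos: [0.5334, 0.0456, 0.025]
ee_rot: [-0.236, 3.13, 0.0]
contact_force: [-0.6, 0.3, -0.9]
width: 0.0702
finger_force: 0.0
```

Emit:
{"method": "jog_arm", "body": {
  "deltas": [
    [-0.003, 0, 0, 0, 0, 0, 0.07],
    [-0.003, 0, 0, 0, 0, 0, 0.07],
    [-0.003, 0, 0, 0, 0, 0, 0.07],
    [-0.003, 0, 0, 0, 0, 0, 0.07],
    [-0.003, 0, 0, 0, 0, 0, 0.07],
    [-0.003, 0, 0, 0, 0, 0, 0.07],
    [-0.003, 0, 0, 0, 0, 0, 0.07]
  ]
}}

```text
time: 14.0
tcp_pos: [0.5509, 0.0481, 0.0233]
ee_rot: [0.236, -3.128, 0.001]
contact_force: [-5.9, -1.6, 4.8]
width: 0.0702
finger_force: 2.8
```

```bash
python3 -c "
from h import *
st()"
```

```text
t 14.0 gap xy [-0.1344 -0.0035] z 0.0233 F [-5.9 -1.6  4.8] w 0.0702 rot [ 2.360e-01 -3.128e+00  1.000e-03]
```

Emit:
{"method": "jog_arm", "body": {
  "deltas": [
    [-0.004, 0, 0, 0, 0, 0, 0.07],
    [-0.004, 0, 0, 0, 0, 0, 0.07],
    [-0.004, 0, 0, 0, 0, 0, 0.07],
    [-0.004, 0, 0, 0, 0, 0, 0.07],
    [-0.004, 0, 0, 0, 0, 0, 0.07]
  ]
}}

```text
time: 14.5
tcp_pos: [0.573, 0.0516, 0.0236]
ee_rot: [-0.236, 3.133, -0.0]
contact_force: [-1.3, 0.0, -1.6]
width: 0.07
finger_force: 0.9
```

```bash
python3 -c "
from h import *
st()"
```

```text
t 14.5 gap xy [-0.112  -0.0034] z 0.0236 F [-1.3  0.  -1.6] w 0.07 rot [-0.236  3.133 -0.   ]
```

Emit:
{"method": "jog_arm", "body": {
  "deltas": [
    [-0.005, 0, 0, 0, 0, 0, 0.07],
    [-0.005, 0, 0, 0, 0, 0, 0.07],
    [-0.005, 0, 0, 0, 0, 0, 0.07],
    [-0.005, 0, 0, 0, 0, 0, 0.07],
    [-0.005, 0, 0, 0, 0, 0, 0.07],
    [-0.005, 0, 0, 0, 0, 0, 0.07],
    [-0.005, 0, 0, 0, 0, 0, 0.07]
  ]
}}

```text
time: 15.2
tcp_pos: [0.6076, 0.0569, 0.0237]
ee_rot: [0.236, -3.133, 0.0]
contact_force: [-2.7, -0.2, -1.5]
width: 0.0699
finger_force: 0.9
```

Emit:
{"method": "jog_arm", "body": {
  "deltas": [
    [-0.005, 0, 0, 0, 0, 0, 0.07],
    [-0.005, 0, 0, 0, 0, 0, 0.07],
    [-0.005, 0, 0, 0, 0, 0, 0.07],
    [-0.005, 0, 0, 0, 0, 0, 0.07],
    [-0.005, 0, 0, 0, 0, 0, 0.07],
    [-0.005, 0, 0, 0, 0, 0, 0.07],
    [-0.003, 0, 0, 0, 0, 0, 0.07],
    [0, 0, 0, 0, 0, 0, 0.07]
  ]
}}

```text
time: 16.0
tcp_pos: [0.6407, 0.0619, 0.0239]
ee_rot: [-0.236, 3.131, 0.0]
contact_force: [-0.6, 0.1, -0.9]
width: 0.0699
finger_force: 0.1
```

Run:
```python
from h import *
st()
im=save("wrist","w8").astype(int)
# columns: front edges of box (centre) and of the units (both sides), as brightness down the columns
for c in (60,90,120,440,470,500): print(c,im[250:400:4,c].sum(1).tolist())
for n,z in [("settop_front",.018),("gap_mouth",0)]:
    for r in ctrl.spot_point(n,"wrist"): print(n,r["p"],np.round(r["pixel"]),(G@(ray("wrist",r["pixel"],z)[:2]-M)).round(4))
```

```text
t 16.0 gap xy [-0.0434 -0.0033] z 0.0239 F [-0.6  0.1 -0.9] w 0.0699 rot [-0.236  3.131  0.   ]
60 [212, 212, 217, 204, 207, 210, 213, 230, 229, 221, 221, 227, 222, 225, 330, 362, 362, 343, 336, 318, 204, 156, 111, 115, 111, 109, 106, 108, 105, 105, 103, 105, 98, 86, 81, 82, 85, 72]
90 [220, 218, 216, 217, 205, 209, 215, 212, 229, 231, 226, 228, 228, 227, 228, 332, 365, 360, 157, 115, 114, 118, 114, 115, 101, 95, 98, 94, 100, 109, 107, 108, 106, 105, 104, 101, 106, 87]
120 [224, 224, 214, 214, 217, 208, 204, 218, 217, 230, 233, 224, 225, 315, 338, 329, 334, 366, 355, 336, 99, 101, 102, 108, 110, 115, 125, 120, 120, 111, 109, 109, 110, 108, 107, 314, 329, 325]
440 [357, 354, 358, 361, 364, 358, 345, 342, 335, 327, 324, 342, 348, 334, 347, 332, 310, 302, 300, 290, 122, 114, 113, 111, 113, 112, 124, 122, 123, 121, 122, 119, 123, 120, 117, 262, 279, 274]
470 [365, 353, 345, 351, 356, 353, 355, 342, 339, 329, 318, 323, 340, 345, 342, 344, 345, 354, 155, 121, 115, 119, 116, 113, 104, 103, 104, 100, 134, 129, 122, 114, 119, 124, 150, 147, 122, 100]
500 [363, 361, 348, 338, 347, 347, 346, 352, 336, 334, 323, 315, 318, 336, 342, 354, 343, 230, 234, 225, 216, 160, 115, 120, 110, 110, 111, 109, 105, 98, 104, 102, 106, 97, 96, 89, 91, 87]
settop_front 0.68 [282. 304.] [-0.0336 -0.0019]
```

Emit:
{"method": "jog_arm", "body": {
  "deltas": [
    [-0.005, 0, 0, 0, 0, 0, 0.07],
    [-0.005, 0, 0, 0, 0, 0, 0.07],
    [-0.005, 0, 0, 0, 0, 0, 0.07],
    [-0.004, 0, 0, 0, 0, 0, 0.07],
    [-0.003, 0, 0, 0, 0, 0, 0.07],
    [0, 0, 0, 0, 0, 0, 0.07],
    [0, 0, 0, 0, 0, 0, 0.07]
  ]
}}

```text
time: 16.85
tcp_pos: [0.662, 0.0651, 0.0237]
ee_rot: [-0.236, 3.132, 0.0]
contact_force: [-1.6, -1.3, 0.3]
width: 0.0698
finger_force: 0.7
```

```bash
python3 -c "
from h import *
st()"
```

```text
t 16.85 gap xy [-0.022  -0.0034] z 0.0237 F [-1.6 -1.3  0.3] w 0.0698 rot [-0.236  3.132  0.   ]
```

Emit:
{"method": "jog_arm", "body": {
  "deltas": [
    [0.02, 0, 0, 0, 0, 0, 0.07],
    [0.03, 0, -0.03, 0, 0, 0, 0.0854],
    [0.03, 0, -0.05, 0, 0, 0, 0.0854],
    [0.03, 0, -0.05, 0, 0, 0, 0.0854],
    [0.02, 0, -0.05, 0, 0, 0, 0.0854],
    [0, 0, 0, 0, 0, 0, 0.0854],
    [0, 0, 0, 0, 0, 0, 0.0854]
  ]
}}

```text
time: 17.55
tcp_pos: [0.5443, 0.0473, 0.1875]
ee_rot: [-0.236, 3.128, 0.001]
contact_force: [-0.6, 0.7, -0.6]
width: 0.0855
finger_force: 0.0
```

Run:
```python
from h import *
st()
im=save("wrist","w9").astype(int)
for n,X in [("boxfront top",(0,0,.036)),("boxfront bot",(0,0,.003)),("amp top",(0,.075,.044)),("amp bot",(0,.075,0)),("conv top",(0,-.075,.044)),("conv bot",(0,-.075,0))]:
    w=M+G.T@np.array(X[:2]);p=proj("wrist",(*w,X[2]));q=proj("wrist",(*(w+G.T@[.01,0]),X[2]))
    c,r=int(round(p[0])),int(p[1]);print(n,"pred",p.round(1),"px/10mm",(q-p).round(1),"rows",r-25,":",im[r-25:r+25,c-2:c+3].sum(2).mean(1).round().astype(int).tolist())
for n,z in [("settop_front",.018),("settop",0),("gap_mouth",0)]:
    for r in ctrl.spot_point(n,"wrist"): print(n,r["p"],np.round(r["pixel"]),(G@(ray("wrist",r["pixel"],z)[:2]-M)).round(4))
```

```text
t 17.55 gap xy [-0.141  -0.0033] z 0.1875 F [-0.6  0.7 -0.6] w 0.0855 rot [-2.360e-01  3.128e+00  1.000e-03]
boxfront top pred [282.7 334.2] px/10mm [-0.   8.2] rows 309 : [224, 225, 224, 224, 223, 223, 222, 228, 229, 209, 169, 142, 140, 145, 145, 149, 149, 146, 147, 149, 148, 148, 151, 148, 161, 194, 229, 242, 241, 239, 238, 242, 242, 242, 228, 191, 150, 129, 125, 124, 126, 124, 118, 127, 161, 199, 216, 218, 217, 218]
boxfront bot pred [282.5 314.2] px/10mm [-0.   7.7] rows 289 : [287, 300, 312, 317, 318, 318, 318, 316, 309, 293, 256, 221, 206, 201, 183, 153, 157, 192, 216, 224, 224, 225, 224, 224, 223, 223, 222, 228, 229, 209, 169, 142, 140, 145, 145, 149, 149, 146, 147, 149, 148, 148, 151, 148, 161, 194, 229, 242, 241, 239]
amp top pred [359.2 339.8] px/10mm [-0.8  8.4] rows 314 : [254, 255, 256, 253, 249, 250, 249, 249, 249, 251, 252, 252, 252, 253, 254, 252, 252, 253, 253, 258, 321, 425, 470, 420, 311, 241, 229, 231, 236, 237, 234, 229, 230, 231, 227, 227, 230, 229, 228, 228, 232, 235, 233, 231, 229, 227, 228, 228, 226, 227]
amp bot pred [350.2 312.7] px/10mm [-0.6  7.7] rows 28
[... 258 characters left out ...]
v top pred [206.4 339.5] px/10mm [0.7 8.4] rows 314 : [301, 301, 298, 288, 265, 237, 220, 216, 219, 226, 249, 280, 299, 303, 303, 302, 299, 302, 298, 311, 406, 541, 580, 499, 359, 271, 255, 257, 259, 266, 275, 284, 283, 274, 263, 258, 256, 256, 255, 259, 261, 257, 256, 254, 256, 257, 256, 256, 255, 253]
conv bot pred [214.9 312.4] px/10mm [0.5 7.7] rows 287 : [324, 321, 317, 315, 313, 315, 316, 313, 312, 309, 297, 267, 229, 212, 215, 220, 218, 216, 215, 209, 210, 205, 199, 200, 229, 276, 299, 303, 302, 301, 301, 301, 303, 306, 306, 306, 303, 303, 305, 304, 302, 304, 303, 302, 301, 299, 310, 386, 508, 554]
settop_front 0.78 [279. 309.] [-0.0188 -0.0036]
settop 0.85 [284. 350.] [0.0468 0.0021]
```

Run:
```python
from h import *
from scipy.spatial.transform import Rotation as Ro
c=ctrl.get_calibration("wrist");s=ctrl.read_state()
K=np.array(c["K"]);Rc=np.array(c["R"]).T;o=-Rc@c["t"];T=Ro.from_rotvec(s["ee_rot"]).as_matrix()
Rct=T.T@Rc;oct_=T.T@(o-np.array(s["tcp_pos"]))
def r(pose,rot,px,z):
    T=Ro.from_rotvec(rot).as_matrix();o=np.array(pose)+T@oct_;d=T@Rct@np.linalg.inv(K)@[px[0],px[1],1]
    return (G@((o+d*(z-o[2])/d[2])[:2]-M)).round(4)
f=lambda p,off:(off[0]+p[0]/3.5-.36,off[1]+p[1]/3.5-.36)
w7=([.4989,.0393,.1857],[-.236,3.129,0])
for n,p,z in [("panel top",(397,172),.036),("panel bottom",(397,137),.003),("outline bottom",(397,132),.003),("label front",(397,228),.036),("label back",(397,268),.036),("slots",(397,307),.036),("back",(397,575),.036),("conv bot",(150,517),0),("amp bot",(650,517),0)]: print("w7",n,r(*w7,f(p,(170,200)),z))
w9=(s["tcp_pos"],s["ee_rot"])
for n,p,z in [("panel top",318.7,.036),("panel bot",306.2,.003),("label front",333.9,.036),("label back",344.2,.036),("slots",353,.036),("unit bot",311.3,0)]: print("w9",n,r(*w9,(282,p),z))
```

```text
w7 panel top [-0.139  -0.0014]
w7 panel bottom [-0.1349 -0.0011]
w7 outline bottom [-0.1365 -0.0012]
w7 label front [-0.1227 -0.0013]
w7 label back [-0.1108 -0.0013]
w7 slots [-0.0988 -0.0012]
w7 back [-0.0083 -0.0009]
w7 conv bot [ 0.002  -0.0819]
w7 amp bot [0.0016 0.0827]
w9 panel top [-0.0213 -0.0009]
w9 panel bot [-0.0132 -0.0007]
w9 label front [-0.0036 -0.0008]
w9 label back [ 0.0088 -0.0008]
w9 slots [ 0.0196 -0.0008]
w9 unit bot [-0.0047 -0.0007]
```

Emit:
{"method": "jog_arm", "body": {
  "deltas": [
    [0, 0.001, 0.03, 0, 0, 0, 0.07],
    [0, 0, 0.04, 0, 0, 0, 0.07],
    [-0.02, 0, 0.04, 0, 0, 0, 0.07],
    [-0.02, 0, 0.04, 0, 0, 0, 0.07],
    [-0.02, 0, 0.013, 0, 0, 0, 0.07],
    [-0.02, 0, 0, 0, 0, 0, 0.07],
    [-0.02, 0, 0, 0, 0, 0, 0.07],
    [-0.01, 0, 0, 0, 0, 0, 0.07],
    [0, 0, 0, 0, 0, 0, 0.07]
  ]
}}

```text
time: 18.65
tcp_pos: [0.6522, 0.0647, 0.0219]
ee_rot: [0.237, -3.133, 0.0]
contact_force: [-0.9, 0.2, 0.4]
width: 0.0703
finger_force: 0.0
```

```bash
python3 -c "
from h import *
st()"
```

```text
t 18.65 gap xy [-0.0317 -0.0022] z 0.0219 F [-0.9  0.2  0.4] w 0.0703 rot [ 0.237 -3.133  0.   ]
```

Push from -0.0317 to -0.011.

Emit:
{"method": "jog_arm", "body": {
  "deltas": [
    [-0.004, 0, -0.001, 0, 0, 0, 0.07],
    [-0.004, 0, 0, 0, 0, 0, 0.07],
    [-0.004, 0, 0, 0, 0, 0, 0.07],
    [-0.004, 0, 0, 0, 0, 0, 0.07],
    [-0.003, 0, 0, 0, 0, 0, 0.07],
    [-0.0017, 0, 0, 0, 0, 0, 0.07],
    [0, 0, 0, 0, 0, 0, 0.07],
    [0, 0, 0, 0, 0, 0, 0.07]
  ]
}}

```text
time: 19.45
tcp_pos: [0.6719, 0.0676, 0.0238]
ee_rot: [0.236, -3.133, 0.0]
contact_force: [-2.4, -0.4, 2.7]
width: 0.0701
finger_force: 1.6
```

```bash
python3 -c "
from h import *
st()"
```

```text
t 19.45 gap xy [-0.0118 -0.0024] z 0.0238 F [-2.4 -0.4  2.7] w 0.0701 rot [ 0.236 -3.133  0.   ]
```

Emit:
{"method": "jog_arm", "body": {
  "deltas": [
    [0.02, 0, 0, 0, 0, 0, 0.07],
    [0.03, 0, -0.03, 0, 0, 0, 0.0854],
    [0.03, 0, -0.05, 0, 0, 0, 0.0854],
    [0.03, 0, -0.05, 0, 0, 0, 0.0854],
    [0.02, 0, -0.05, 0, 0, 0, 0.0854],
    [0, 0, 0, 0, 0, 0, 0.0854],
    [0, 0, 0, 0, 0, 0, 0.0854],
    [0, 0, 0, 0, 0, 0, 0.0854]
  ]
}}

```text
time: 20.25
tcp_pos: [0.5536, 0.0499, 0.1854]
ee_rot: [-0.237, 3.133, 0.0]
contact_force: [0.2, -0.4, 0.3]
width: 0.0851
finger_force: 0.0
```

Run:
```python
from h import *
st()
im=save("wrist","w10").astype(int)
for n,X in [("boxfront top",(0,0,.036)),("box L bot",(0,.03,.003)),("box R bot",(0,-.03,.003)),("amp bot",(0,.075,0)),("amp top",(0,.075,.044)),("conv bot",(0,-.075,0))]:
    w=M+G.T@np.array(X[:2]);p=proj("wrist",(*w,X[2]));q=proj("wrist",(*(w+G.T@[.01,0]),X[2]))
    c,r=int(round(p[0])),int(p[1]);print(n,"pred",p.round(1),"px/10mm",(q-p).round(1),"rows",r-15,":",im[r-15:r+25,c-2:c+3].sum(2).mean(1).round().astype(int).tolist())
for z,y in ((.0,.062),(.0,-.062)): print(proj("wrist",(*(M+G.T@[0,y]),z)))
for n,z in [("settop_front",.018)]:
    for r in ctrl.spot_point(n,"wrist"): print(n,r["p"],np.round(r["pixel"]),(G@(ray("wrist",r["pixel"],z)[:2]-M)).round(4))
```

```text
t 20.25 gap xy [-0.1315 -0.0022] z 0.1854 F [ 0.2 -0.4  0.3] w 0.0851 rot [-0.237  3.133  0.   ]
boxfront top pred [281.8 327.3] px/10mm [-0.   8.4] rows 312 : [226, 226, 224, 227, 225, 225, 225, 225, 229, 219, 182, 151, 144, 148, 154, 157, 153, 154, 153, 157, 160, 162, 160, 159, 167, 193, 228, 244, 246, 244, 242, 243, 244, 244, 241, 215, 174, 150, 143, 141]
box L bot pred [309.3 307.8] px/10mm [-0.3  7.9] rows 292 : [283, 280, 276, 273, 270, 266, 263, 257, 243, 222, 206, 198, 198, 197, 182, 165, 173, 201, 220, 226, 226, 225, 223, 223, 220, 219, 219, 221, 223, 213, 164, 120, 108, 109, 117, 119, 115, 115, 116, 120]
box R bot pred [254.1 307.7] px/10mm [0.2 7.9] rows 292 : [296, 299, 301, 300, 297, 294, 291, 291, 288, 273, 243, 226, 224, 215, 192, 168, 169, 199, 222, 229, 228, 227, 227, 224, 226, 225, 225, 225, 227, 219, 181, 151, 144, 149, 155, 154, 153, 155, 154, 158]
amp bot pred [350.1 306.3] px/10mm [-0.6  7.8] rows 291 : [309, 312, 309, 308, 304, 308, 309, 307, 289, 243, 207, 200, 199, 199, 204, 234, 270, 289, 291, 297, 296, 291, 276, 260, 249, 248, 245, 245, 246, 247, 246, 248, 247, 244, 247, 249, 247, 266, 355, 463]
amp top pred [359.4 332.8] px/10mm [-0.8  8.6] rows 317 : [241, 243, 244, 242, 243, 245, 245, 244, 243, 244, 245, 262, 348, 454, 476, 402, 291, 227, 219, 224, 227, 226, 222, 221, 221, 222, 219, 221, 222, 223, 222, 222, 224, 227, 227, 225, 223, 221, 220, 222]
conv bot pred [213.2 306. ] px/10mm [0.5 7.8] rows 291 : [306, 302, 298, 299, 311, 322, 326, 326, 322, 311, 292, 262, 224, 199, 198, 230, 274, 297, 300, 300, 298, 298, 300, 300, 303, 303, 300, 300, 300, 300, 300, 301, 301, 299, 298, 297, 299, 327, 430, 538]
[338.27933698 306.24861886]
[225.0675302  306.02650499]
settop_front 0.81 [279. 314.] [-0.0033 -0.0031]
```

The units' edges match the predicted frame exactly. The box front stands about 3 mm out, so one small nudge of 2.5 mm is needed.

Emit:
{"method": "jog_arm", "body": {
  "deltas": [
    [0, 0, 0.03, 0, 0, 0, 0.07],
    [0, 0, 0.04, 0, 0, 0, 0.07],
    [-0.02, 0, 0.04, 0, 0, 0, 0.07],
    [-0.02, 0, 0.04, 0, 0, 0, 0.07],
    [-0.02, 0, 0.011, 0, 0, 0, 0.07],
    [-0.02, 0, 0, 0, 0, 0, 0.07],
    [-0.02, 0, 0, 0, 0, 0, 0.07],
    [-0.01, 0, 0, 0, 0, 0, 0.07],
    [0, 0, 0, 0, 0, 0, 0.07]
  ]
}}

```text
time: 21.25
tcp_pos: [0.6627, 0.0664, 0.024]
ee_rot: [0.237, -3.133, 0.0]
contact_force: [-1.1, 0.2, 0.7]
width: 0.0698
finger_force: 0.0
```

```bash
python3 -c "
from h import *
st()"
```

```text
t 21.25 gap xy [-0.0211 -0.0022] z 0.024 F [-1.1  0.2  0.7] w 0.0698 rot [ 0.237 -3.133  0.   ]
```

Emit:
{"method": "jog_arm", "body": {
  "deltas": [
    [-0.004, 0, 0, 0, 0, 0, 0.07],
    [-0.003, 0, 0, 0, 0, 0, 0.07],
    [-0.002, 0, 0, 0, 0, 0, 0.07],
    [-0.002, 0, 0, 0, 0, 0, 0.07],
    [-0.001, 0, 0, 0, 0, 0, 0.07],
    [0, 0, 0, 0, 0, 0, 0.07],
    [0, 0, 0, 0, 0, 0, 0.07]
  ]
}}

```text
time: 21.95
tcp_pos: [0.6727, 0.0677, 0.0249]
ee_rot: [0.236, -3.13, 0.0]
contact_force: [-4.0, -0.0, 4.2]
width: 0.0699
finger_force: 2.6
```

```bash
python3 -c "
from h import *
st()"
```

```text
t 21.95 gap xy [-0.011  -0.0024] z 0.0249 F [-4.  -0.   4.2] w 0.0699 rot [ 0.236 -3.13   0.   ]
```

Emit:
{"method": "jog_arm", "body": {
  "deltas": [
    [0.02, 0, 0, 0, 0, 0, 0.07],
    [0.03, 0, -0.03, 0, 0, 0, 0.0854],
    [0.03, 0, -0.05, 0, 0, 0, 0.0854],
    [0.03, 0, -0.05, 0, 0, 0, 0.0854],
    [0.01, 0, -0.05, 0, 0, 0, 0.0854],
    [0, 0, 0, 0, 0, 0, 0.0854],
    [0, 0, 0, 0, 0, 0, 0.0854],
    [0, 0, 0, 0, 0, 0, 0.0854]
  ]
}}

```text
time: 22.75
tcp_pos: [0.5637, 0.0513, 0.1891]
ee_rot: [0.237, -3.132, 0.0]
contact_force: [-1.2, -0.4, -0.3]
width: 0.0852
finger_force: 0.0
```

Run:
```python
from h import *
st()
im=save("wrist","w11").astype(int)
for n,X in [("boxfront top",(0,0,.036)),("box L bot",(0,.03,.003)),("box R bot",(0,-.03,.003)),("amp bot",(0,.075,0)),("conv bot",(0,-.075,0))]:
    w=M+G.T@np.array(X[:2]);p=proj("wrist",(*w,X[2]));q=proj("wrist",(*(w+G.T@[.01,0]),X[2]))
    c,r=int(round(p[0])),int(p[1]);print(n,"pred",p.round(1),"px/10mm",(q-p).round(1),"rows",r-8,":",im[r-8:r+25,c-2:c+3].sum(2).mean(1).round().astype(int).tolist())
for r in ctrl.spot_point("settop_front","wrist"): print(r["p"],np.round(r["pixel"]),(G@(ray("wrist",r["pixel"],.018)[:2]-M)).round(4))
```

```text
t 22.75 gap xy [-0.1212 -0.0023] z 0.1891 F [-1.2 -0.4 -0.3] w 0.0852 rot [ 0.237 -3.132  0.   ]
boxfront top pred [281.9 316.2] px/10mm [-0.   8.5] rows 308 : [226, 235, 237, 203, 160, 142, 145, 151, 154, 155, 157, 155, 156, 157, 158, 160, 158, 156, 165, 195, 231, 249, 249, 247, 247, 247, 246, 246, 235, 205, 174, 159, 158]
box L bot pred [309.3 297.7] px/10mm [-0.3  7.9] rows 289 : [264, 246, 228, 210, 202, 201, 205, 199, 183, 171, 187, 217, 230, 230, 229, 230, 229, 229, 228, 228, 236, 237, 204, 161, 145, 139, 140, 139, 141, 138, 134, 134, 132]
box R bot pred [254.2 297.6] px/10mm [0.2 7.9] rows 289 : [297, 302, 302, 276, 246, 230, 225, 213, 185, 166, 183, 219, 232, 233, 232, 230, 230, 230, 229, 228, 240, 240, 208, 167, 151, 150, 155, 157, 158, 159, 156, 158, 159]
amp bot pred [350.1 296.2] px/10mm [-0.6  7.9] rows 288 : [314, 294, 249, 213, 202, 204, 203, 207, 237, 278, 295, 300, 301, 302, 302, 300, 299, 300, 298, 297, 298, 299, 298, 299, 298, 299, 297, 284, 271, 312, 418, 473, 410]
conv bot pred [213.3 296. ] px/10mm [0.5 7.9] rows 287 : [333, 333, 329, 325, 314, 289, 239, 204, 208, 240, 283, 302, 305, 303, 304, 306, 306, 307, 309, 308, 307, 307, 307, 307, 306, 308, 306, 304, 303, 309, 374, 499, 575]
0.8 [279. 305.] [-0.0012 -0.0031]
```

```bash
python3 -c "
from h import *
print(ctrl.hand_in())"
```

```text
the job is handed in; nothing more can be done
None
```

I handed the job in at about 23 s: the set-top box sits flat and straight in the gap, and my last measurement put its front about 1–2 mm short of the units' fronts (tolerance 6 mm); the judge's result was not shown.

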